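# Pack the marble game and hold its lid shut for taping

### The arm

A 6-joint arm with a two-finger parallel gripper is mounted at the origin on the work surface. World frame = base frame: x ahead of the robot, y to its left, z up, the work surface at z = 0. Lengths are in m, angles in degrees, forces in N, time in s.
With the tool pointing down it reaches from about 0.325 to 0.85 m from the base axis. Payload 15.5 kg.
Tool frame: the origin (TCP) lies midway between the tips of the shut fingers; the grasp point (between the pads) lies 19 mm behind it; z points along the fingers, y is the line along which they close (so a half turn about z gives the same grasp; the last joint's range is limited). The gripper opens to 91 mm and grips with 3 to 60 N. Pads are 32 mm wide; open, the fingers measure 118 mm over their backs; the gripper's body (76 mm by 178 mm) begins 60 mm behind the grasp point.
Start: joints at [-69.528, 28.281, 77.091, -0, 74.628, -5.472], TCP at [0.273, -0.562, 0.214] pointing down, gripper open.
Joint ranges: [-166.48, 166.48], [-47.26, 123.95], [12.59, 153.08], [-70.14, 250.14], [6.76, 159.57], [-176.63, 176.63]. Speed limits (degrees/s): [108.29, 108.29, 147.25, 172.46, 172.46, 172.46].

### API

Orientations are given as a 3x3 rotation matrix whose columns are the frame's x, y, z axes.
In Python, from bench import ctrl gives the robot as it stands. The module is installed in compiled form; this text tells all that it offers. Calls block until the motion is done:
- ctrl.goto(position, orientation): joint-space move of the TCP to a pose.
- ctrl.move_l(position, vel=0.15, ori=None, contact_N=None): straight line of the TCP; ori=None keeps the orientation; vel is the mean speed in m/s. With contact_N (N) it stops when the force on the tool has changed by that much, and returns True; else False.
- ctrl.movej(angles): joint-space move.
- ctrl.command_gripper(opening): opening from 0.0 (shut) to 1.0 (fully open); the grip force is fixed at half the most; returns when the fingers have stopped.
- ctrl.sleep(seconds).
- ctrl.ik(position, orientation): joint angles nearest the present ones, or None.
- ctrl.read_camera(name): name is "scene" or "side" or "wrist"; returns the picture (480x640x3 uint8, blue, green, red); there is no depth.
- ctrl.camera_params(name): a dict with "fx", "fy", "cx", "cy" (pixels), "D" ([k1, k2, p1, p2, k3] as OpenCV has them; the pictures are not rectified), "pose" (4x4, takes a point from camera to world coordinates); the wrist camera has in their place "T_tool_cam" (4x4, takes a point from camera to tool coordinates, whose origin is the TCP and whose axes are the flange's). Camera axes: x right, y up, looking along -z (the intrinsics and any distortion apply to the point x, -y, -z); pixel columns grow to the right and rows downward; lengths in m; the calibration is good to about 2 mm. A picture is of the moment at which its call begins: read the wrist's pose just before it. camera_params takes no time and is no camera call.
A pose or a line that the arm cannot do raises ctrl.MotionError and nothing moves.
- ctrl.sign_off(): hands the job in; it is judged then, once.
Readings, each from a call of its own:
- ctrl.current_t(): time.
- ctrl.current_q(): joint angles.
- ctrl.current_dq(): joint speeds.
- ctrl.current_effort(): joint torques, N m.
- ctrl.current_tool_pos(): TCP position.
- ctrl.current_eef_rot(): TCP orientation.
- ctrl.current_contact_force(): force on the tool from outside, world axes, zero at the start.
- ctrl.current_wrist_torque(): the same for the moment, N m.
- ctrl.current_grip_width(): opening from 0.0 (shut) to 1.0 (fully open).
- ctrl.current_grasp_force(): force on a finger pad.
Only numpy, scipy, OpenCV 4.12 (cv2) and the standard library are available. Lean on these libraries where they do the work, as an engineer would, in place of code of your own. Each camera call takes 0.05 s, during which the arm holds its last target. There are 200 camera calls.

### The job

Pack the marble game for sale: pour all six marbles from the blue beaker into the open part of the wooden box and stand the empty beaker upright back on the table. Then push the sliding lid fully shut so that the box sits square and tight against the wooden stop, and finish while still pressing it there with a steady push of about 10 newtons, so that a colleague can tape the lid down: do not back off or let go at the end. Leave the other things on the table where they are.

Things in the scene. Friction and masses are not known exactly. Their poses are not given: they have to be found in the camera images.
- box: Loose wooden box 170 (x) x 110 (y) x 62 (z) mm, about 0.4 kg; walls 8, floor 6 mm. Origin: centre of underside. Its +x end faces the stop, 8 to 30 mm off and up to 6 degrees askew. Lid closes to +x, leaves over the -x end. Lid open by q: the opening runs from x = 80 - q to 77 mm, y +-47 mm, rim z = 62 mm. It slides on the table at 2 to 4 N; the stop feels the push less 0 to 4 N.
- lid (a joint): How far the brown sliding lid is open (m): 0 shut, 0.11 fully open; starts 0.08 to 0.105 open. Runs in grooves with about 1 N friction, no spring: a push on its outer end first shuts the lid, then slides the whole box to the stop. Lid board at z = 50 to 56 mm in the box.
- lid_bar (a point): Centre of the outer (-x) face of the dark bar on the lid's outer end: the face to push, towards the box's +x. Bar 14 mm thick (x), 60 wide (y), z = 56 to 72 mm above the table; this point at 64 mm. The face is flush with the lid board's end; lid shut, it lies 2 mm outside the box's end wall, whose top is at z = 49 mm.
- stop: Packing stop, fixed to the table: brown wooden rail 200 mm long (its y), 30 mm thick (x), 55 mm high, with steel angles behind. Origin: centre of the rail's underside; the flat face for the box is at its x = -15 mm and looks to its -x; the box's +x is to point along its +x. A box pushed on askew touches with one corner and can wedge there; moving the pushed end sideways turns it square.
- cup: Loose blue plastic beaker, open on top, flared: outer diameter 48 mm at the foot, 62 at the rim, height 85, wall 3, floor 5 mm, 50 g. Origin: centre of underside, z up through the mouth. Half full with the six marbles, which roll out when it is tipped past level. Stands right or left of the box (the white mug on the other side).
- marble0_center (a point): Centre of glass marble 0, diameter 20 mm, 10 g (blue)
- marble1_center (a point): Centre of glass marble 1, diameter 20 mm, 10 g (red)
- marble2_center (a point): Centre of glass marble 2, diameter 20 mm, 10 g (green)
- marble3_center (a point): Centre of glass marble 3, diameter 20 mm, 10 g (amber)
- marble4_center (a point): Centre of glass marble 4, diameter 20 mm, 10 g (white)
- marble5_center (a point): Centre of glass marble 5, diameter 20 mm, 10 g (purple)
- mug: White ceramic mug, diameter 78 mm, 92 mm high, with handle; origin under its centre. Leave alone.
- tape_dispenser: Green desk tape dispenser, 150 x 55 x 75 mm, origin under its centre. Leave alone.
- toy_van: Yellow toy van, 75 x 36 x 44 mm, origin under its centre. Leave alone.
- stapler: Stapler, black and grey, 140 x 34 x 45 mm, origin under its centre. Leave alone.
- peg_basket: Small green basket with wooden clothes pegs, 120 x 85 x 50 mm, origin under its centre. Leave alone.
- domino_tray: Open wooden tray full of dominoes, 200 x 75 x 55 mm, origin under its centre. Leave alone.
Not all that is in view belongs to the job. There is more than one size of the cup; the one meant has the size given above.

How it is judged (in metres and radians):
On the way, in this order (a step that is already met when the one before it is completed fails the run):
1. all six marbles are in the box (x of marble0_center in the frame of box between -0.079 and 0.079 m and y of marble0_center in the frame of box between -0.049 and 0.049 m and z of each of marble0_center, marble1_center, marble2_center, marble3_center, marble4_center, marble5_center in the frame of box below 0.045 m and x of marble1_center in the frame of box between -0.079 and 0.079 m and y of marble1_center in the frame of box between -0.049 and 0.049 m and x of marble2_center in the frame of box between -0.079 and 0.079 m and y of marble2_center in the frame of box between -0.049 and 0.049 m and x of marble3_center in the frame of box between -0.079 and 0.079 m and y of marble3_center in the frame of box between -0.049 and 0.049 m and x of marble4_center in the frame of box between -0.079 and 0.079 m and y of marble4_center in the frame of box between -0.049 and 0.049 m and x of marble5_center in the frame of box between -0.079 and 0.079 m and y of marble5_center in the frame of box between -0.049 and 0.049 m), for 0.2 s.
2. the beaker stands upright on the table, released (angle between cup's own z axis and vertical below 0.1 rad and height (world z) of cup below 0.006 m and contact force between the fingers and cup below 0.05 N), for 0.2 s.
At the end, for the whole second after the job is handed in: All six marbles in the box; beaker upright on the table, released; lid shut to within 3 mm; box square to the stop within 0.03 rad; fingers still pushing lid or box with over 3 N, and the box pressing on the stop with 4 to 15 N through the last second (all of step 1 and all of step 2 and value of joint lid below 0.003 m and angle between the x axis of box and the x axis of stop, either way round below 0.03 rad and contact force between the fingers and box above 3 N and contact force between box and stop between 4 and 15 N); the arm keeps its last pose, push and grip.
It fails at once if another thing on the table is moved more than 25 mm (distance of any of mug, tape_dispenser, toy_van, stapler, peg_basket, domino_tray from where it was at the start of the episode above 0.025 m).
It also fails if it takes over 72 s, if anything falls off the work surface, if the arm or the gripper's body presses on something with over 40 N, if the wrist force passes 120 N, or if a joint passes its speed limit or range.

## Working session

There is one attempt and no reset: what is moved stays moved. The work goes in short steps, each a Python script; the robot and the scene stay as the last script left them, time stands still between calls to the robot, and variables do not carry over. Pictures are saved under pics/ and viewed, at most 10 in all, crops included, and the job is handed in when it is done.

```bash
mkdir -p pics; python3 - <<'E'
from bench import ctrl
import cv2,numpy as np
np.set_printoptions(precision=4,suppress=True)
for n in ("scene","side","wrist"):
    im=ctrl.read_camera(n); cv2.imwrite(f"pics/{n}0.png",im); print(n,ctrl.camera_params(n))
print(ctrl.current_eef_rot(),ctrl.current_t())
E
```

```text
scene {'fx': 461.9057792182093, 'fy': 461.9057792182093, 'cx': 317.02698460936256, 'cy': 240.28715699947028, 'D': array([-0.0813,  0.    ,  0.    ,  0.    ,  0.    ]), 'pose': array([[ 0.0892, -0.719 ,  0.6892,  1.265 ],
       [ 0.9958,  0.0779, -0.0475, -0.0663],
       [-0.0195,  0.6906,  0.723 ,  0.816 ],
       [ 0.    ,  0.    ,  0.    ,  1.    ]])}
side {'fx': 466.3594050345509, 'fy': 466.3594050345509, 'cx': 318.0688744299417, 'cy': 236.23969578642794, 'D': array([-0.0283,  0.    ,  0.    ,  0.    ,  0.    ]), 'pose': array([[-0.9998, -0.0061, -0.0215,  0.5389],
       [-0.011 , -0.7006,  0.7135,  0.7693],
       [-0.0194,  0.7135,  0.7004,  0.8584],
       [ 0.    ,  0.    ,  0.    ,  1.    ]])}
wrist {'fx': 342.8890907393272, 'fy': 342.8890907393272, 'cx': 319.8777152406337, 'cy': 244.38600130925272, 'D': array([-0.0327,  0.    ,  0.    ,  0.    ,  0.    ]), 'T_tool_cam': array([[-0.0006,  0.9726,  0.2327,  0.0659],
       [ 1.    ,  0.0006,  0.0001, -0.0003],
       [-0.    ,  0.2327, -0.9726, -0.1715],
       [ 0.    ,  0.    ,  0.    ,  1.    ]])}
[[ 0.8992  0.4375 -0.0003]
 [ 0.4375 -0.8992  0.0008]
 [ 0.0001 -0.0009 -1.    ]] 0.15
```

View pics/scene0.png

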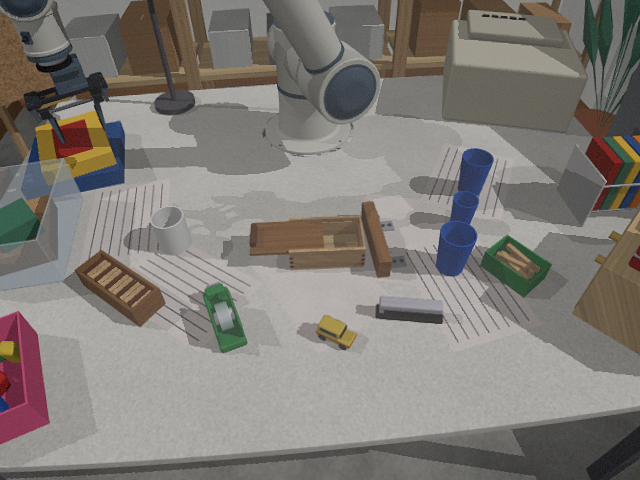

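View pics/side0.png

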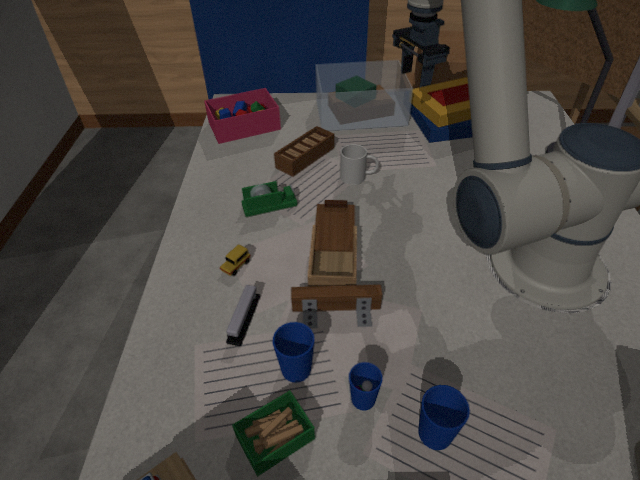

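Three blue beakers are candidates: scene (475,172), (463,208), (457,248), matching side (442,418), (364,387), (294,352). Only the middle one, scene (463,208), looks smaller and shows a marble inside. I'll measure all three and check in an enlarged crop.

```bash
cat > h.py <<'E'
from bench import ctrl
import cv2,numpy as np
np.set_printoptions(precision=4,suppress=True)
F=np.diag([1.,-1,-1])
def KD(p): return np.array([[p['fx'],0,p['cx']],[0,p['fy'],p['cy']],[0,0,1]]),np.array(p['D'],float)
def pose(n):
    p=ctrl.camera_params(n)
    if n!='wrist': return p,np.array(p['pose'])
    T=np.eye(4);T[:3,:3]=ctrl.current_eef_rot();T[:3,3]=ctrl.current_tool_pos()
    return p,T@np.array(p['T_tool_cam'])
def rays(n,px,PT=None):
    p,T=PT or pose(n);K,D=KD(p)
    u=cv2.undistortPoints(np.array(px,float).reshape(-1,1,2),K,D)[:,0]
    d=np.c_[u[:,0],-u[:,1],-np.ones(len(u))]@T[:3,:3].T
    return T[:3,3],d/np.linalg.norm(d,axis=1,keepdims=True)
def plane(n,px,z,PT=None):
    o,d=rays(n,px,PT);return o+d*((z-o[2])/d[:,2])[:,None]
def tri(rs):
    A=sum(np.eye(3)-np.outer(d,d) for o,d in rs);b=sum((np.eye(3)-np.outer(d,d))@o for o,d in rs)
    x=np.linalg.solve(A,b);return x,max(np.linalg.norm((np.eye(3)-np.outer(d,d))@(x-o)) for o,d in rs)
def project(n,X,PT=None):
    p,T=PT or pose(n);K,D=KD(p)
    c=(np.atleast_2d(X)-T[:3,3])@T[:3,:3]@F
    return cv2.projectPoints(c,np.zeros(3),np.zeros(3),K,D)[0][:,0]
E
python3 - <<'E'
from h import *
C={}
for n in("scene","side"):
    im=cv2.imread(f"pics/{n}0.png");hsv=cv2.cvtColor(im,cv2.COLOR_BGR2HSV)
    m=cv2.inRange(hsv,(108,120,30),(125,255,255));m[:130]=0;m[:,:250]=0
    if n=="scene": m[:,530:]=0
    cs=[c for c in cv2.findContours(m,0,2)[0] if cv2.contourArea(c)>150]
    for c in cs: print(n,cv2.boundingRect(c),cv2.contourArea(c))
s=cv2.resize(cv2.imread("pics/scene0.png")[135:285,415:525],None,fx=3.6,fy=3.6,interpolation=2)
t=cv2.resize(cv2.imread("pics/side0.png")[310:460,260:480],None,fx=1.8,fy=1.8,interpolation=2)
t=cv2.copyMakeBorder(t,0,540-t.shape[0],0,0,0)
cv2.imwrite("pics/cups.png",np.hstack([s,t]))
E
```

```text
scene (440, 149, 53, 127) 2557.5
side (419, 385, 50, 65) 2393.5
side (349, 362, 33, 48) 1164.5
side (273, 322, 41, 60) 1853.5
side (422, 130, 50, 12) 324.0
```

View pics/cups.png

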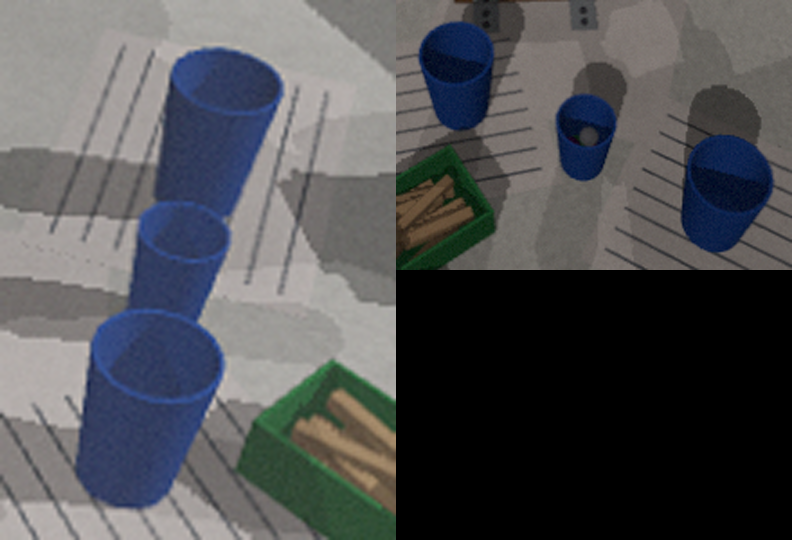

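The crop settles it. The middle beaker, scene (463,208) / side (364,387), is clearly smaller and holds a visible marble; the other two are bigger and empty. Next I triangulate its rim and size, and move the wrist camera over the box.

```bash
python3 - <<'E'
from h import *
def T(a,b):
    (oa,da),(ob,db)=rays("scene",[a]),rays("side",[b]);return tri([(oa,da[0]),(ob,db[0])])
f=3.6
for nm,a,b,wa in (("mid",(466.1,200.3),(365.3,376.7),25.6),("near",(458.3,234.2),(293.9,340.5),37),("far",(477.6,157.5),(443.4,408.5),31)):
    X,r=T(a,b);o=pose("scene")[1][:3,3]
    print(nm,X,r,"rim diam",wa*np.linalg.norm(X-o)/462)
print("lidbar/box:",T((365,220),(333,250)))
p=plane("scene",[(250,225),(363,265),(365,205),(388,272)],.056);print(p)
# wrist view over box/cup
c=ctrl.current_eef_rot();print(ctrl.current_tool_pos())
yaw=np.radians(0)
R=np.array([[1,0,0],[0,-1,0],[0,0,-1.]])
for pos in ((.43,.02,.38),(.45,.0,.33),(.5,0,.3)):
    q=ctrl.ik(pos,R);print(pos,q)
    if q is not None: break
ctrl.goto(pos,R);P=pose("wrist");im=ctrl.read_camera("wrist");cv2.imwrite("pics/w1.png",im);np.save("w1.npy",P[1]);print(P[1],ctrl.current_t())
E
```

```text
mid [0.4739 0.3468 0.0854] 0.0013016967476994555 rim diam 0.06390579993432764
near [0.6042 0.2835 0.1076] 0.00011405088758138604 rim diam 0.08247812947057823
far [0.3471 0.4159 0.1101] 0.00223966218602729 rim diam 0.08416310777408005
lidbar/box: (array([0.5383, 0.081 , 0.1244]), np.float64(0.015310829436101313))
[[ 0.4736 -0.1694  0.056 ]
 [ 0.6247  0.0759  0.056 ]
 [ 0.434   0.1113  0.056 ]
 [ 0.6499  0.1258  0.056 ]]
[ 0.2733 -0.5618  0.2135]
(0.43, 0.02, 0.38) [-5.2955  4.0674 86.1317 -0.     89.8009 84.7045]
[[-0.001   0.9725  0.233   0.4959]
 [-1.     -0.001  -0.0003  0.0201]
 [-0.0001 -0.233   0.9725  0.5513]
 [ 0.      0.      0.      1.    ]] 2.4333
```

View pics/w1.png

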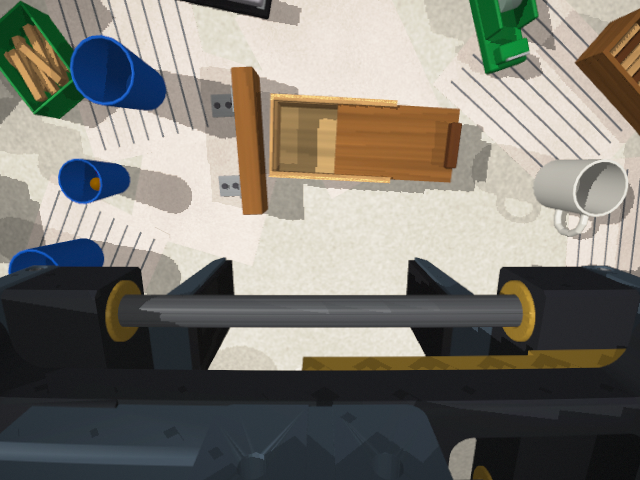

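The wrist view shows the stop (rail top edges (232,68)–(266,213)), the box with its opening (275–338, 97–175), the lid bar at (453,146), and the small beaker with marbles at (80,181). I'll enlarge the box area to read its corners.

```bash
python3 - <<'E'
import cv2
im=cv2.imread("pics/w1.png")[55:220,220:480]
cv2.imwrite("pics/w1c.png",cv2.resize(im,None,fx=3,fy=3,interpolation=cv2.INTER_CUBIC))
E
```

```text
(no output)
```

View pics/w1c.png

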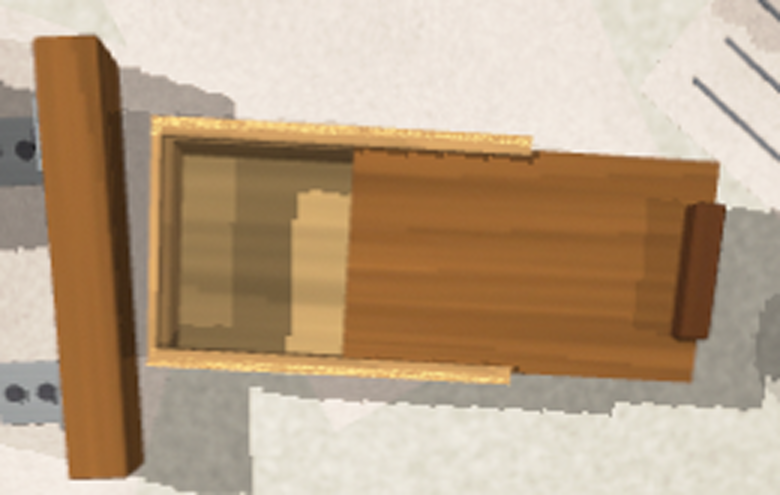

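```bash
python3 - <<'E'
from h import *
PT=(ctrl.camera_params("wrist"),np.load("w1.npy"))
def W(px,z): return plane("wrist",np.array(px)/3+[220,55]-[.33,.33],z,PT)
def yaw(a,b): d=b-a;return np.degrees(np.arctan2(d[1],d[0]))
st=W([(98,36),(130,474),(35,38),(70,478)],.055);print("stop",st,"along yaw",yaw(st[1],st[0])-0, yaw(st[3],st[2]))
b=W([(153,117),(149,366),(532,137),(510,384)],.062);print("box",b);print(np.linalg.norm(b[0]-b[1]),np.linalg.norm(b[0]-b[2]),np.linalg.norm(b[1]-b[3]),"yaw x",yaw(b[2],b[0]),yaw(b[3],b[1]),"end",yaw(b[1],b[0]))
l=W([(354,152),(344,354),(718,162),(692,381)],.056);print("lid",l,yaw(l[2],l[0]),yaw(l[3],l[1]))
br=W([(725,206),(708,340),(697,204),(685,338)],.072);print("bar",br,yaw(br[1],br[0]))
cr=plane("wrist",[(80,181)],.085,PT);print("cuprim",cr)
# two-view height checks: small cup rim, box corner between wrist and side/scene
o,d=rays("wrist",[(80,181)],PT);o2,d2=rays("side",[(365.3,376.7)]);o3,d3=rays("scene",[(466.1,200.3)])
print("cup rim 3 view",tri([(o,d[0]),(o2,d2[0]),(o3,d3[0])]),tri([(o,d[0]),(o3,d3[0])]))
for n in("scene","side"):print(n,project(n,b),project(n,br))
E
```

```text
stop [[0.6213 0.1103 0.055 ]
 [0.4247 0.1031 0.055 ]
 [0.6207 0.1385 0.055 ]
 [0.4228 0.1325 0.055 ]] along yaw 2.076929299557144 1.7345277919066728
box [[ 0.5858  0.0858  0.062 ]
 [ 0.4765  0.0911  0.062 ]
 [ 0.5774 -0.0834  0.062 ]
 [ 0.4681 -0.0782  0.062 ]]
0.10944717922000212 0.1694674360656959 0.1695443158844167 yaw x 87.15488098971569 87.14732242114269 end -2.7818408328209316
lid [[ 0.5718 -0.0041  0.056 ]
 [ 0.4817 -0.0003  0.056 ]
 [ 0.5683 -0.1705  0.056 ]
 [ 0.4694 -0.1665  0.056 ]] 88.78887775436779 85.75413330490078
bar [[ 0.5474 -0.1691  0.072 ]
 [ 0.4888 -0.1663  0.072 ]
 [ 0.5481 -0.1564  0.072 ]
 [ 0.4896 -0.1556  0.072 ]] -2.6775777950243045
cuprim [[0.4733 0.347  0.085 ]]
cup rim 3 view (array([0.4737, 0.3468, 0.0852]), np.float64(0.0014154436615447566)) (array([0.4732, 0.3483, 0.0833]), np.float64(0.0001466833760462087))
scene [[364.805  249.5756]
 [359.6321 215.664 ]
 [288.1564 252.8381]
 [288.2416 218.6106]] [[248.9137 242.9022]
 [250.4212 224.5258]
 [254.5926 242.7018]
 [255.0344 224.4242]]
side [[307.3856 276.1952]
 [356.2743 277.7898]
 [312.5933 224.6649]
 [356.4487 225.8098]] [[324.6007 199.4595]
 [347.0406 199.9634]
 [324.3072 202.6029]
 [346.8519 202.6251]]
```

```bash
cat >> h.py <<'E'
def Rt(psi,beta,s=1):
    p,b=np.radians([psi,beta]);t=np.array([np.cos(b)*np.cos(p),np.cos(b)*np.sin(p),-np.sin(b)])
    y=s*np.array([-np.sin(p),np.cos(p),0]);return np.c_[np.cross(y,t),y,t]
CUP=np.array([.4735,.347,.045])
OPEN=np.array([.5288,.0393])
def rotz(g): g=np.radians(g);return np.array([[np.cos(g),-np.sin(g),0],[np.sin(g),np.cos(g),0],[0,0,1]])
def pourpose(psi,beta,s,sg,z,aim_tilt=103):
    """grasp point for pour and roll for tilt"""
    R=Rt(psi,beta,s);sb,cb=np.sin(np.radians(beta)),np.cos(np.radians(beta))
    G=lambda t:sg*np.degrees(np.arccos((np.cos(np.radians(t))-sb*sb)/cb/cb))
    a=R@rotz(G(aim_tilt))@R.T@np.array([0,0,1.]);m=a[:2]/np.linalg.norm(a[:2])
    g=np.r_[OPEN-.012*m-.04*a[:2],z];return R,g,G,m
E
python3 - <<'E'
from h import *
for beta in (15,20,25):
  for psi in (45,50,55,60,65,70):
    for s in (1,-1):
      R=Rt(psi,beta,s);t=R[:,2]
      qs=[ctrl.ik(CUP+.019*t+d,R) for d in (np.zeros(3),-.09*t,np.array([0,0,.12]))]
      if any(q is None for q in qs): continue
      print("G",beta,psi,s,np.array(qs[0]).round(0))
for beta in (20,25):
  for psi in range(-60,61,15):
    for s in (1,-1):
      for sg in (1,-1):
        R,g,G,m=pourpose(psi,beta,s,sg,.15)
        q=ctrl.ik(g+.019*R[:,2],R);q2=ctrl.ik(g+.019*R[:,2],R@rotz(G(118)))
        if q is None or q2 is None: continue
        print("P",beta,psi,s,sg,g.round(3),m.round(2),np.array(q).round(0),np.array(q2).round(0)[3:],round(G(118)))
E
```

```text
G 15 50 1 [  9.  76. 135. 140.  99.  69.]
G 15 50 -1 [   9.   76.  135.  140.   99. -111.]
G 15 55 1 [  5.  74. 133. 132.  93.  70.]
G 15 55 -1 [   5.   74.  133.  132.   93. -110.]
G 15 60 1 [  2.  72. 130. 124.  87.  71.]
G 15 60 -1 [   2.   72.  130.  124.   87. -109.]
G 15 65 1 [ -1.  69. 127. 117.  82.  75.]
G 15 65 -1 [  -1.   69.  127.  117.   82. -105.]
G 15 70 1 [ -2.  67. 124. 110.  79.  79.]
G 15 70 -1 [  -2.   67.  124.  110.   79. -101.]
G 20 50 1 [ 10.  71. 136. 143.  91.  73.]
G 20 50 -1 [  10.   71.  136.  143.   91. -107.]
G 20 55 1 [  6.  69. 133. 135.  85.  73.]
G 20 55 -1 [   6.   69.  133.  135.   85. -107.]
G 20 60 1 [  3.  67. 131. 127.  80.  75.]
G 20 60 -1 [   3.   67.  131.  127.   80. -105.]
G 20 65 1 [  1.  65. 128. 119.  76.  78.]
G 20 65 -1 [   1.   65.  128.  119.   76. -102.]
G 20 70 1 [ -1.  63. 124. 111.  73.  82.]
G 20 70 -1 [ -1.  63. 124. 111.  73. -98.]
G 25 50 1 [ 11.  66. 135. 145.  82.  77.]
G 25 50 -1 [  11.   66.  135.  145.   82. -103.]
G 25 55 1 [  7.  64. 133. 137.  77.  77.]
G 25 55 -1 [   7.   64.  133.  137.   77. -103.]
G 25 60 1 [  4
[... 5274 characters left out ...]
 45 1 -1 [0.579 0.031 0.15 ] [-0.99  0.16] [-35.  43. 120.  92.  63. 108.] [ 92.  63. -34.] -142
P 25 45 -1 1 [0.521 0.09  0.15 ] [ 0.16 -0.99] [-32.  44. 132. 101.  64. -86.] [101.  64.  56.] 142
P 25 45 -1 -1 [0.579 0.031 0.15 ] [-0.99  0.16] [-35.  43. 120.  92.  63. -72.] [ 92.  63. 146.] -142
P 25 60 1 1 [0.508 0.086 0.15 ] [ 0.41 -0.91] [-35.  43. 122.  78.  67. 106.] [  78.   67. -112.] 142
P 25 60 1 -1 [0.58  0.045 0.15 ] [-0.99 -0.1 ] [-34.  44. 110.  75.  69. 118.] [ 75.  69. -24.] -142
P 25 60 -1 1 [0.508 0.086 0.15 ] [ 0.41 -0.91] [-35.  43. 122.  78.  67. -74.] [78. 67. 68.] 142
P 25 60 -1 -1 [0.58  0.045 0.15 ] [-0.99 -0.1 ] [-34.  44. 110.  75.  69. -62.] [ 75.  69. 156.] -142
```

```bash
python3 - <<'E'
from h import *
R=Rt(60,20,-1);t=R[:,2];P=CUP+.019*t
ctrl.goto(P-.09*t+[0,0,.15],R);print(ctrl.current_q(),ctrl.current_t())
ctrl.move_l(P-.09*t,vel=.2)
cv2.imwrite("pics/s2.png",ctrl.read_camera("side"))
print("hit",ctrl.move_l(P,vel=.12,contact_N=6),ctrl.current_tool_pos(),P)
cv2.imwrite("pics/s3.png",ctrl.read_camera("side"));cv2.imwrite("pics/c3.png",ctrl.read_camera("scene"))
print(ctrl.current_contact_force(),ctrl.current_t())
a=cv2.imread("pics/s3.png")[250:480,230:530];b=cv2.imread("pics/c3.png")[90:320,340:640]
cv2.imwrite("pics/g3.png",np.hstack([cv2.resize(x,(400,307)) for x in(a,b)]))
E
```

```text
[-12.0768  37.3876 139.1259 106.6722  68.9806 -86.4607] 5.0667
hit False [0.4822 0.3621 0.0389] [0.4824 0.3625 0.0385]
[0.4551 0.2724 0.1575] 7.075
```

View pics/g3.png

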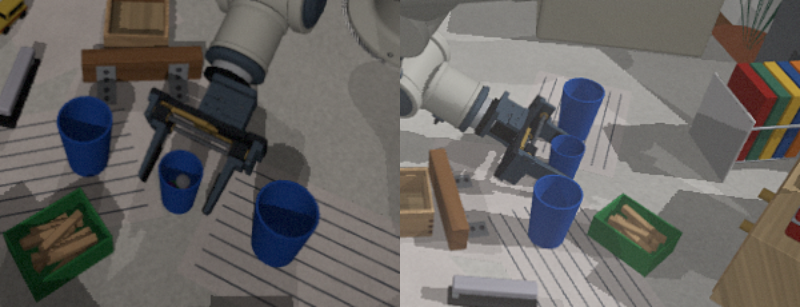

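The small beaker at (181,183) in the left half stands between the fingers, and nothing else is touched. I'll grip, lift, carry it over the box and roll to pour.

```bash
python3 - <<'E'
from h import *
ctrl.command_gripper(0.0);print(ctrl.current_grip_width()*91,ctrl.current_grasp_force())
R0=ctrl.current_eef_rot()
p=np.array(ctrl.current_tool_pos());ctrl.move_l(p+[0,0,.10],vel=.15);print(ctrl.current_contact_force(),ctrl.current_grip_width()*91)
R,g,G,m=pourpose(45,20,-1,1,.142);P=g+.019*R[:,2]
ctrl.move_l(P,vel=.15,ori=R);print(ctrl.current_tool_pos(),P,ctrl.current_t())
q=np.array(ctrl.current_q());T=pose("scene")
for tilt in (75,88,95,102,110,118,124):
    qq=q.copy();qq[5]+=G(tilt);ctrl.movej(qq);ctrl.sleep(.25)
ctrl.sleep(.5)
cv2.imwrite("pics/s4.png",ctrl.read_camera("side"));cv2.imwrite("pics/c4.png",ctrl.read_camera("scene"))
print(ctrl.current_t(),ctrl.current_q(),ctrl.current_contact_force())
a=cv2.imread("pics/s4.png")[150:380,230:530];b=cv2.imread("pics/c4.png")[90:320,230:530]
cv2.imwrite("pics/g4.png",np.hstack([cv2.resize(x,(400,307)) for x in(a,b)]))
E
```

```text
57.19856230564219 29.869016689509635
[ 0.1414 -0.0809 -1.0658] 57.160863593377655
[0.5257 0.1011 0.1355] [0.5259 0.1005 0.1355] 10.4417
15.8667 [-35.3126  51.4507 133.6584 101.4093  70.9344  44.6584] [ 0.2169  0.0943 -1.4578]
```

View pics/g4.png

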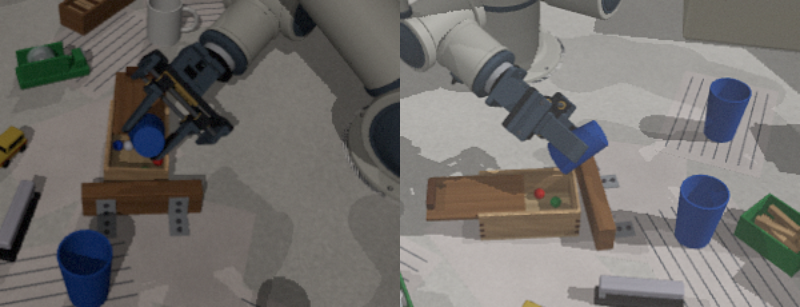

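Beaker is tipped over the opening, with red, green, blue and white marbles visible in the box. Roll back, carry to its old spot but keep it raised, and check the marble count.

```bash
python3 - <<'E'
from h import *
R,g,G,m=pourpose(45,20,-1,1,.142)
q=np.array(ctrl.current_q());q[5]-=G(124);ctrl.movej(q)
R0=Rt(60,20,-1);P0=CUP+.019*R0[:,2]
ctrl.move_l(P0+[0,0,.10],vel=.2,ori=R0);print(ctrl.current_contact_force(),ctrl.current_t(),ctrl.current_grip_width()*91)
cv2.imwrite("pics/s5.png",ctrl.read_camera("side"));cv2.imwrite("pics/c5.png",ctrl.read_camera("scene"))
a=cv2.imread("pics/s5.png")[180:400,260:460];b=cv2.imread("pics/c5.png")[190:290,230:490]
cv2.imwrite("pics/g5.png",np.vstack([cv2.resize(b,(780,300)),np.hstack([cv2.resize(a,(273,300)),np.zeros((300,507,3),np.uint8)])]))
E
```

```text
[-0.4361  0.2653  0.8808] 19.5167 57.37240863367919
```

View pics/g5.png

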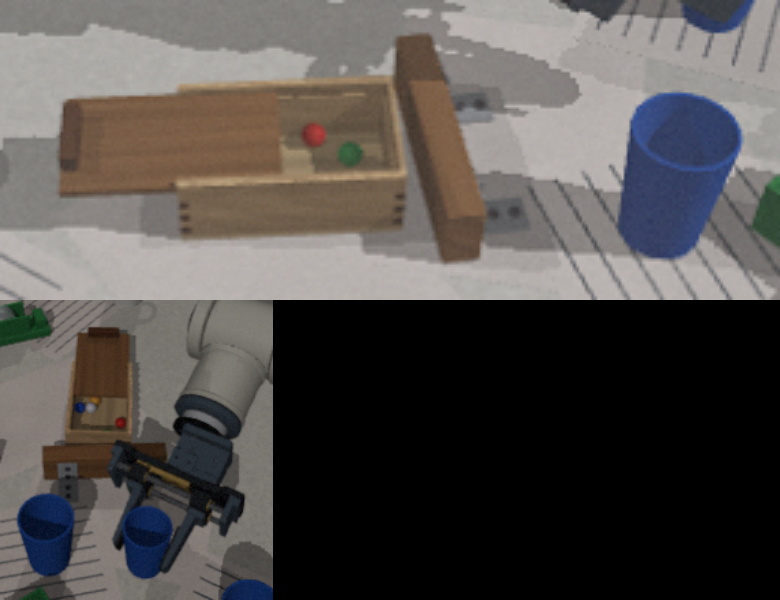

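Blue, white, amber, red and green are in the box; purple is not in view and is probably under the lid. I'll check the beaker for it by weight and by hue.

```bash
python3 - <<'E'
from h import *
ctrl.sleep(.2)
print(np.mean([ctrl.current_contact_force() for _ in range(3)],0),ctrl.current_t())
im=cv2.imread("pics/s5.png");hsv=cv2.cvtColor(im,cv2.COLOR_BGR2HSV)
m=cv2.inRange(hsv,(128,60,30),(165,255,255))
for c in cv2.findContours(m,0,2)[0]:
    if cv2.contourArea(c)>4: print("side purple",cv2.boundingRect(c))
# hue inside raised cup
R0=Rt(60,20,-1);c=CUP+[0,0,.14];uv=project("side",[c,c-[0,0,.05]]);print(uv)
u=hsv[int(uv[0,1])-10:int(uv[0,1])+14,int(uv[0,0])-13:int(uv[0,0])+13];print(u[::4,::3,0]);print(u[::4,::3,2]);print(u[::4,::3,1])
E
```

```text
[-0.0638 -0.0154 -0.4708] 19.8167
[[368.1847 347.3697]
 [366.5465 363.0741]]
[[109 111 108 110 112 109 109 109 111]
 [109 110 112 110 110 110 111 110 111]
 [111 111 111 108 112 110 109 111 110]
 [111 109 108 108 112 111 110 112 109]
 [110 113 111 115 111 110 111 108 112]
 [110 108 106 111 113 109 110 112 110]]
[[66 70 74 81 85 82 86 81 83]
 [62 70 81 81 80 86 85 83 83]
 [49 72 79 82 87 88 85 86 80]
 [40 44 46 45 45 72 76 84 75]
 [41 44 46 45 48 43 47 47 45]
 [91 47 42 42 42 43 45 48 52]]
[[240 200 231 217 186 233 211 233 203]
 [222 219 189 205 230 213 204 215 187]
 [198 198 184 227 188 203 213 196 198]
 [236 243 211 244 221 188 215 197 221]
 [243 203 177 193 197 213 201 239 204]
 [199 239 237 225 182 243 244 202 196]]
```

The held weight is 0.47 N, which matches the empty 50 g beaker (it was 1.07 N full), so all six marbles are out. Set it down, release, and go to the push position.

```bash
python3 - <<'E'
from h import *
R0=Rt(60,20,-1);P0=CUP+.019*R0[:,2];t=R0[:,2]
ctrl.move_l(P0+[0,0,.015],vel=.15)
print("touch",ctrl.move_l(P0+[0,0,-.003],vel=.02,contact_N=1.0),np.array(ctrl.current_tool_pos())-P0,ctrl.current_t())
ctrl.command_gripper(1.0);print(ctrl.current_grip_width())
ctrl.move_l(np.array(ctrl.current_tool_pos())-.1*t,vel=.15)
ctrl.move_l(np.array(ctrl.current_tool_pos())+[0,0,.2],vel=.3)
print("mug",plane("scene",[(171,230)],.046),plane("wrist",[(580,187)],.046,(ctrl.camera_params("wrist"),np.load("w1.npy"))))
ctrl.goto((.43,.0,.36),np.array([[1,0,0],[0,-1,0],[0,0,-1.]]))
P=pose("wrist");im=ctrl.read_camera("wrist");np.save("w6.npy",P[1]);cv2.imwrite("pics/w6.png",im);print(ctrl.current_t())
hsv=cv2.cvtColor(im,cv2.COLOR_BGR2HSV)
m=cv2.inRange(hsv,(128,60,30),(165,255,255))
for c in cv2.findContours(m,0,2)[0]:
    if cv2.contourArea(c)>8: print("purple",cv2.boundingRect(c))
E
```

```text
touch True [ 0.0001  0.0002 -0.    ] 21.25
1.0020226927769478
mug [[ 0.4592 -0.3607  0.046 ]] [[ 0.4622 -0.3664  0.046 ]]
26.4167
purple (269, 104, 14, 14)
```

View pics/w6.png

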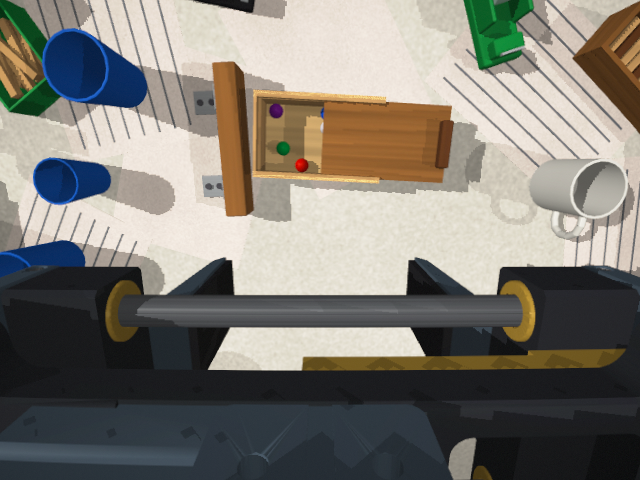

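Purple (276,111), green and red show in the opening with blue and white beside the lid edge. The beaker stands upright and empty at (70,180), and the box is unmoved. Now the push, with two spread fingers so the box can be turned square.

```bash
cat >> h.py <<'E'
def Rp(yaw):
    a=np.radians(yaw);u=np.array([np.cos(a),np.sin(a),0]);return np.c_[u,[u[1],-u[0],0],[0,0,-1.]],u
C0=np.array([.5270,.0038,0]);ZP=.056
def tcp(c,yaw,back): R,u=Rp(yaw);p=c-back*u;p[2]=ZP;return p,R
E
python3 - <<'E'
from h import *
ctrl.command_gripper(.27)
p,R=tcp(C0,87.15,.087+.086+.016+.03)
ctrl.goto(p+[0,0,.10],R);ctrl.move_l(p,vel=.15);ctrl.sleep(.2)
f0=np.array(ctrl.current_contact_force());np.save("f0.npy",f0);print(f0,ctrl.current_t(),ctrl.current_grip_width()*91)
p,_=tcp(C0,87.15,.087+.086+.016-.015)
print(ctrl.move_l(p,vel=.04,contact_N=.7));print("contact",ctrl.current_tool_pos(),np.array(ctrl.current_tool_pos())-p,np.array(ctrl.current_contact_force())-f0)
for s in (.06,.04,.02,.01,.003):
    p,_=tcp(C0,87.15,.087+.016+s);h=ctrl.move_l(p,vel=.04,contact_N=12)
    print(s,h,np.array(ctrl.current_contact_force())-f0,ctrl.current_t())
    if h:break
E
```

```text
[ 0.0464  0.0986 -0.3032] 30.2417 24.25622471281668
True
contact [ 0.5172 -0.1852  0.0557] [-0.0011 -0.0152 -0.0003] [-0.0248 -0.007   0.4819]
0.06 False [-0.3061  0.613   0.6248] 31.8167
0.04 False [-0.5123 -0.7456  1.157 ] 32.4667
0.02 False [-0.0732 -0.573  -0.3019] 33.1167
0.01 False [ 0.0543 -0.3501  0.8899] 33.5167
0.003 False [0.3142 0.0742 0.5744] 33.8417
```

```bash
python3 - <<'E'
from h import *
f0=np.load("f0.npy")
def st(tag): print(tag,np.array(ctrl.current_contact_force())-f0,np.array(ctrl.current_tool_pos()),round(ctrl.current_t(),2))
p,R=tcp(C0,87.15,.087+.016-.003);ctrl.move_l(p,vel=.02,contact_N=12);st("shut")
us=Rp(91.9)[1]
# virtual box centre: forward while yawing to the stop's direction
for k in np.linspace(0,1,6)[1:]:
    c=C0+np.array([0,.003+k*.011,0]);p,R=tcp(c,87.15+k*4.75,.103)
    h=ctrl.move_l(p,vel=.03,ori=R,contact_N=20);st((k,h))
    if h:break
im=ctrl.read_camera("scene");cv2.imwrite("pics/c7.png",im);im2=ctrl.read_camera("side");cv2.imwrite("pics/s7.png",im2)
a=im2[200:330,270:410];b=im[180:290,230:420]
cv2.imwrite("pics/g7.png",np.vstack([cv2.resize(b,(520,300)),cv2.resize(a,(520,300)) if 0 else cv2.copyMakeBorder(cv2.resize(a,(323,300)),0,0,0,197,0)]))
E
```

```text
shut [ 0.5425 -0.6202 -0.5381] [ 0.522  -0.0959  0.056 ] 34.29
(np.float64(0.2), False) [-0.7671 -1.1746  0.2482] [ 0.5236 -0.0938  0.056 ] 34.54
(np.float64(0.4), False) [0.2071 0.0234 1.5261] [ 0.5254 -0.0916  0.056 ] 34.79
(np.float64(0.6000000000000001), False) [ 0.6661  0.5011 -0.1474] [ 0.5271 -0.0894  0.056 ] 35.04
(np.float64(0.8), False) [-0.2905  0.1959  0.615 ] [ 0.5288 -0.0872  0.056 ] 35.29
(np.float64(1.0), False) [0.288  0.0175 0.2822] [ 0.5305 -0.085   0.056 ] 35.54
```

View pics/g7.png

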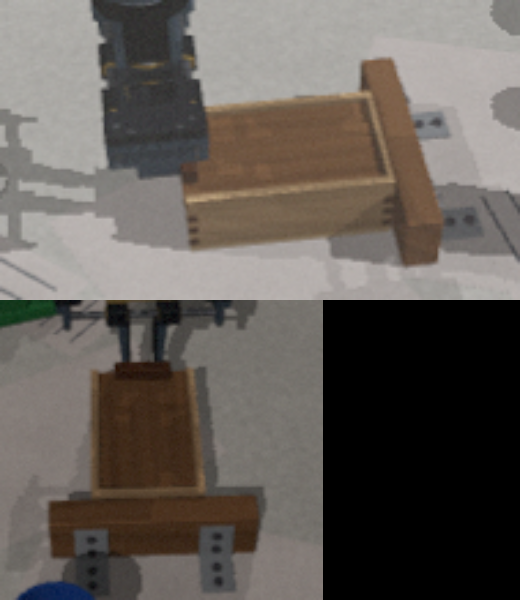

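The lid is about shut, the box nearly square, and a small gap to the stop remains. Advance straight to contact and build up about 10 N.

```bash
python3 - <<'E'
from h import *
f0=np.load("f0.npy");us=Rp(91.9)[1]
def F():
    v=[]
    for _ in range(6): v.append(np.array(ctrl.current_contact_force())-f0);ctrl.sleep(.02)
    return np.mean(v,0)
p=np.array(ctrl.current_tool_pos());p[2]=ZP
d=0;step=.001
while d<.012 and ctrl.current_t()<52:
    d+=step;ctrl.move_l(p+d*us,vel=.01);f=F();n=-f@us
    print(round(d*1e3,2),f.round(2),round(ctrl.current_t(),1))
    if n>9.5:break
    if n>5:step=.00015
    elif n>2.5:step=.0003
E
```

```text
1.0 [ 0.23 -0.81  0.08] 36.0
2.0 [ 1.21 -3.8  -0.57] 36.4
2.3 [ 1.95 -4.87 -0.77] 36.7
2.6 [ 2.44 -6.4  -1.04] 37.0
2.75 [ 2.77 -7.72 -1.56] 37.4
2.9 [ 3.33 -8.33 -1.25] 37.8
3.05 [ 2.68 -9.09 -0.7 ] 38.1
3.2 [  2.87 -10.18  -0.93] 38.5
```

```bash
python3 - <<'E'
from h import *
P=pose("wrist");im=ctrl.read_camera("wrist");cv2.imwrite("pics/w8.png",im)
sd=ctrl.read_camera("side");sc=ctrl.read_camera("scene");cv2.imwrite("pics/s8.png",sd);cv2.imwrite("pics/c8.png",sc)
C=project("side",[[.53,.02,.062]]);print(C)
def lines(n,img,z,PT,lo,hi,minL,xr=(.40,.66),yr=(-.12,.16)):
    g=cv2.cvtColor(img,cv2.COLOR_BGR2GRAY);L=cv2.createLineSegmentDetector().detect(g)[0][:,0]
    for l in L:
        a,b=plane(n,[l[:2],l[2:]],z,PT);d=b-a;Lm=np.linalg.norm(d)
        y=np.degrees(np.arctan2(d[1],d[0]))%180
        m=(a+b)/2
        if Lm>minL and xr[0]<m[0]<xr[1] and yr[0]<m[1]<yr[1] and lo<(y+45)%180<hi: print(n,z,a[:2].round(4),b[:2].round(4),round(y,2),round(Lm,3))
print("walls (z .062), yaw ~90");
for n,i,pt in(("wrist",im,P),("side",sd,pose("side")),("scene",sc,pose("scene"))): lines(n,i,.062,pt,120,150,.06)
print("rail / end (z .055)")
for n,i,pt in(("side",sd,pose("side")),("scene",sc,pose("scene"))): lines(n,i,.055,pt,35,60,.06,yr=(.05,.17))
print(ctrl.current_wrist_torque(),np.array(ctrl.current_contact_force())-np.load("f0.npy"),ctrl.current_tool_pos(),ctrl.current_t())
E
```

```text
[[331.9771 254.6909]]
walls (z .062), yaw ~90
wrist 0.062 [0.5752 0.0532] [ 0.5788 -0.0603] 91.85 0.114
wrist 0.062 [ 0.4843 -0.0646] [0.4805 0.05  ] 91.87 0.115
side 0.062 [0.4147 0.1034] [0.4296 0.1749] 78.21 0.073
side 0.062 [0.6167 0.1775] [0.6231 0.1163] 95.97 0.062
side 0.062 [ 0.4852 -0.0846] [0.4791 0.0959] 91.94 0.181
side 0.062 [0.578  0.1024] [ 0.5826 -0.0576] 91.66 0.16
side 0.062 [ 0.4637 -0.061 ] [0.459  0.0955] 91.72 0.157
scene 0.062 [0.6304 0.0401] [ 0.6343 -0.0573] 92.29 0.097
scene 0.062 [ 0.4744 -0.032 ] [0.4714 0.1032] 91.28 0.135
scene 0.062 [ 0.5844 -0.0566] [0.5787 0.1059] 92.0 0.163
scene 0.062 [0.569  0.1015] [ 0.5728 -0.0195] 91.84 0.121
rail / end (z .055)
side 0.055 [0.5838 0.1068] [0.4671 0.1025] 2.13 0.117
side 0.055 [0.4834 0.0939] [0.5702 0.0967] 1.83 0.087
scene 0.055 [0.4207 0.1337] [0.4985 0.1379] 3.13 0.078
scene 0.055 [0.5158 0.137 ] [0.5996 0.1388] 1.23 0.084
scene 0.055 [0.4748 0.1027] [0.5545 0.1057] 2.2 0.08
scene 0.055 [0.5668 0.1125] [0.4618 0.1088] 2.01 0.105
[-1.9477 -0.4722 -0.0783] [  2.1416 -10.0482  -0.9997] [ 0.531  -0.0827  0.0562] 38.6
```

The box walls run at 91.9° and the rail normal at about 92°, so it is square, with 10 N on the tool. Quick steadiness check, then hand in.

```bash
python3 - <<'E'
from h import *
f0=np.load("f0.npy");fs=[]
for _ in range(15): ctrl.sleep(.1);fs.append(np.array(ctrl.current_contact_force())-f0)
fs=np.array(fs);print(fs.mean(0),fs.std(0),fs[:5].mean(0),fs[-5:].mean(0),ctrl.current_t())
if 8<-fs[-8:,1].mean()<12: print(ctrl.sign_off())
E
```

```text
[  2.6303 -10.58    -1.0532] [0.3697 0.68   0.4507] [  2.642  -10.3     -1.1238] [  2.4291 -11.0524  -1.0568] 40.1
the job is handed in; nothing more can be done
None
```

I handed the job in at about 40 s, but no verdict came back. All six marbles are in the box and the empty beaker stands upright where it was. The lid is pushed shut as far as force and pictures show, with the box within about 0.2° of square to the stop and still pressed there at about 10.5 N.

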